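# Zero the wire meter and hold its pressure arm open

### The job

Get the wire-length meter ready for the next reel: first turn the reset knob on its dial anticlockwise until the pointer is fully home at its zero stop, and leave it there. Then draw the red spring latch tab sideways, out of its keeper, and lift the pressure arm off its ball stop to about 40 degrees, so that a colleague can thread the wire. The arm falls shut by itself, so do not let it snap down: finish while still holding it up and steady, with the other things on the bench left where they are.

Things in the scene. Friction and masses are not known exactly. Their poses are not given: they have to be found in the camera images.
- meter: Wire-length meter bolted to the bench: blue-grey bed 210 x 310 x 12 mm. Origin: bench level, under the measuring wheel (radius 32 mm, axle along x, top 82 mm up). x points from the worker to the cream counter housing (x 45 to 143, y -77 to 27 mm, 100 mm high, white dial on top), y along the pressure arm from hinge to latch end, z up. White wire eyelets, 95 mm high, at y -150 and 128 mm.
- reset_knob (a joint): Angle of the counter's reset knob and its red pointer, rad: 0 = pointer on the red zero mark, at the zero stop; it grows as the knob turns clockwise seen from above (to 5.6), so resetting is anticlockwise. It stays where it is left (friction 0.05 N m).
- knob_grip (a point): On the reset knob's vertical axis at the height to grip, 129 mm above the bench, 25 mm above the dial: middle of a black upright bar 38 mm long, 10 mm thick; bar top 11 mm above this point, boss of radius 13 mm from 19 mm below it down. Its x runs along the bar to the pointer's end and turns with the knob; at zero it points along the meter's x. At x 94, y -25 mm in the meter's frame.
- press_arm (a joint): Angle of the pressure arm about its hinge, rad: 0 = down on the ball stop, growing as the latch end rises (stop at 1.15). Return spring and weight pull it shut with 4 to 6 N at the tab. Until the latch is drawn it lifts no more than about 0.02.
- frame_hinge (a point): Point on the pressure arm's hinge axis, mid-width, 101 mm above the bench. Its x is the hinge axis (level, along the meter's x); its y runs along the arm to the latch end and rises with the arm.
- press_frame: The pressure arm: an aluminium fork 36 mm wide, 16 mm deep, with a small black rubber roller half-way, ending in a 42 x 34 x 22 mm block centred 165 mm from the hinge, which sits on a steel ball-ended stop and holds the latch. Origin and axes as frame_hinge.
- latch (a joint): How far the latch bolt is drawn, m: 0 = shot into the steel keeper plate on the far (meter +x) side of the arm's end block; grows as the tab is pulled along the meter's -x, towards the worker; the bolt leaves the keeper at 0.008, full travel 0.014. Its spring pushes back with 5.5 N at 0, 9 N fully drawn.
- tab_grip (a point): Grip point of the red latch tab, an upright plate fixed on the bolt: 10 mm thick along the pull, 26 mm wide along the arm, 46 mm tall above the block. The point is at mid-plate, 30 mm above the block, 16 mm below the tab's top, 142 mm above the bench when down; at y 165, z 41 mm in the arm's frame. Keeper top: 115 mm up, 28 to 36 mm beyond it. Lifting the tab lifts the arm.
- reel_center (a point): Centre of a loose reel of green wire standing on its flange, 80 mm across, 50 mm high. To be left alone.
- tape_center (a point): Centre, 30 mm up, of a loose black tape dispenser, 140 x 55 mm, 76 mm high. To be left alone.
- light_center (a point): Centre of a loose flat yellow work light, 150 x 26 x 18 mm, in front of the meter. To be left alone.

How it is judged:
By the outcome, as a careful person would: the job done as asked, in the order asked, and still so for the second after the job is handed in, while the arm keeps its last pose, push and grip.
It also fails if it takes over 51 s, if anything falls off the work surface, if the arm or the gripper's body presses on something with over 40 N, if the wrist force passes 120 N, or if a joint passes its speed limit or range.

### The arm

A 7-joint arm with a two-finger parallel gripper is mounted at the origin on the work surface. World frame = base frame: x ahead of the robot, y to its left, z up, the work surface at z = 0. Lengths are in m, angles in rad, forces in N, time in s.
With the tool pointing down it reaches from about 0.4 to 0.85 m from the base axis. Payload 10.4 kg.
Tool frame: the origin (TCP) lies midway between the tips of the shut fingers; the grasp point (between the pads) lies 19 mm behind it; z points along the fingers, y is the direction in which the jaws open and shut (so a half turn about z gives the same grasp; the last joint's range is limited). The gripper opens to 85 mm and grips with 20 to 120 N. Pads are 22 mm wide; open, the fingers measure 114 mm over their backs; the gripper's body (76 mm by 85 mm) begins 54 mm behind the grasp point. The pads swing forward as they close: fully open they stand 13 mm farther back than shut.
Start: joints at [-1.34, 0.332, -0.065, 1.46, 0.022, 1.35, -0.088], TCP at [0.157, 0.605, 0.203] pointing down, gripper open.
Joint ranges: [-2.6, 2.6], [-0.5, 2.12], [-1.47, 1.34], [0.16, 2.42], [-1.27, 4.41], [0.06, 2.06], [-2.6, 2.6]. Speed limits (rad/s): [2.22, 2.22, 2.79, 2.79, 3.14, 3.14, 3.14].

### API

Orientations are given as a unit quaternion [x, y, z, w].
In Python, from workcell import manip, viewer gives the robot as it stands.
- The arm moves only by the tool move_arm, never from a script. Its argument "deltas" is a list of rows, each a list of 7 numbers: the shift along the tool's x, y, z in m, then the turn, a rotation vector about the tool's x, y, z in degrees, then the opening, from -1 (shut) to 1 (fully open). In form: [[dx, dy, dz, wx, wy, wz, gripper], ...]. A call has 1 to 10 rows; each row shifts and turns the commanded pose from where the row before left it, along the tool's axes as they then stand; what a row does not reach is not made up. A row lasts 1/8 s, in which the tool goes at most 62.5 mm and 10.7 degrees, less where a joint would pass 70% of its speed; a pose out of reach is approached as far as the arm can. A call with a gripper value outside its range is refused whole. The fingers move at their own pace and stop on an object; "force" is the grip in N (left out, the last holds). Time passes only in rows, so rows that do not move let the fingers close. It gives the time, the measured TCP pose, the force and the opening at its end, in the units of the state.
- manip.get_obs(): the state, without advancing time (a new reading comes with each control period).
- viewer.camera(name): name is "side" or "top"; returns (picture, depth): 420x560x3 uint8, red, green, blue; 420x560 float32, m along the optical axis (not along the pixel's ray), 0 where there is no reading.
- viewer.calibration(name): a dict with "fx", "fy", "cx", "cy" (pixels), "R" (3x3) and "t" (3): a world point X has camera coordinates R X + t. Camera axes: x right, y down, z forward; pixel columns grow to the right and rows downward; lengths in m; the calibration is good to about 2 mm. A picture is of the moment at which its call begins. calibration takes no time and is no camera call.
- manip.hand_in(): hands the job in, once; it reports no verdict.
The state is a dict: "clock": time; "joint_pos": joint angles; "joint_velocities": joint speeds; "tau": joint torques, N m; "position": TCP position; "ee_rot": TCP orientation; "ft_force": force on the tool from outside, world axes, zero at the start; "torque": the same for the moment, N m; "grip_width": opening from 0.0 (shut) to 1.0 (fully open).
Only numpy, scipy, OpenCV 4.12 (cv2) and the standard library are available. Lean on these libraries where they do the work, as an engineer would, in place of code of your own. Each camera call takes 0.05 s, during which the arm holds its last target.

## Working session

There is one attempt and no reset: what is moved stays moved. The work goes in short steps, Python scripts to look and compute and a tool call to move; the robot and the scene stay as the last step left them, time stands still between calls to the robot, and variables do not carry over. Pictures are saved under pics/ and viewed, and the job is handed in when it is done.

Besides the shell and the picture viewer there is one more tool, called after "Emit:" by a JSON object that holds its "method" and its "body", one argument or row to a line. move_arm: Moves the arm, as the interface text tells. Its arguments: {"type":"object","properties":{"deltas":{"type":"array"},"force":{"type":"number"}},"required":["deltas"]}

```bash
mkdir -p pics; ls
python3 - <<'E'
from workcell import manip, viewer
import cv2, numpy as np
for n in ["side","top"]:
    p,d=viewer.camera(n); c=viewer.calibration(n)
    cv2.imwrite(f"pics/{n}0.png",p[:,:,::-1]); np.save(f"pics/{n}0.npy",d)
    print(n,c)
o=manip.get_obs(); print(o)
E
```

```text
pics
side {'fx': 398.9206658682392, 'fy': 398.9206658682392, 'cx': 276.3668090544377, 'cy': 218.51153902898213, 'R': array([[ 0.74109279, -0.67139718, -0.00270322],
       [-0.46339731, -0.50857934, -0.72567898],
       [ 0.48584401,  0.53904813, -0.68802813]]), 't': array([-0.38242324,  0.32325028,  0.67505937])}
top {'fx': 464.9444177894287, 'fy': 464.9444177894287, 'cx': 279.4159889187592, 'cy': 204.259152561435, 'R': array([[-0.0203961 , -0.99978085,  0.00471793],
       [-0.98429755,  0.01925222, -0.17546421],
       [ 0.17533493, -0.00822264, -0.98447451]]), 't': array([0.02865523, 0.55457644, 0.97086999])}
{'clock': 0.1, 'joint_pos': array([-1.33964199,  0.33282811, -0.0646783 ,  1.46082609,  0.02160073,
        1.34992359, -0.0885191 ]), 'joint_velocities': array([ 0.00119835, -0.00013462,  0.00070675, -0.00346657,  0.0004674 ,
       -0.00054798, -0.00050217]), 'tau': array([ 1.19296408e-03, -6.26744127e+01,  4.88381472e-02, -3.92430317e+01,
        1.62239157e-02,  6.90270856e-03, -4.20205072e-05]), 'position': array([0.15682539, 0.60462626, 0.20269825]), 'ee_rot': array([ 1.26547372e-01,  9.91960355e-01, -6.43069835e-04, -4.89914367e-05]), 'ft_force': array([ 0.48084083,  0.11778426, -0.39623625]), 'torque': array([-0.05499069, -0.060521  , -0.01532698]), 'grip_width': 0.9996395788554514}
```

View pics/side0.png

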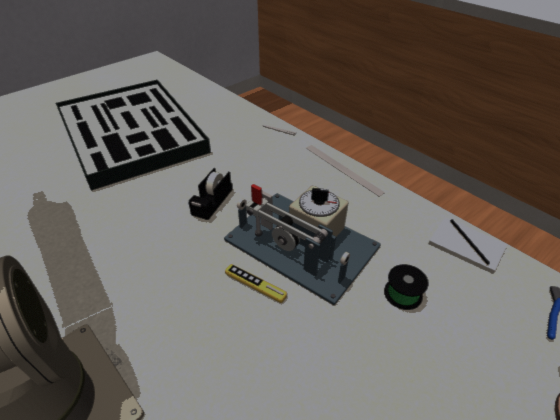

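View pics/top0.png

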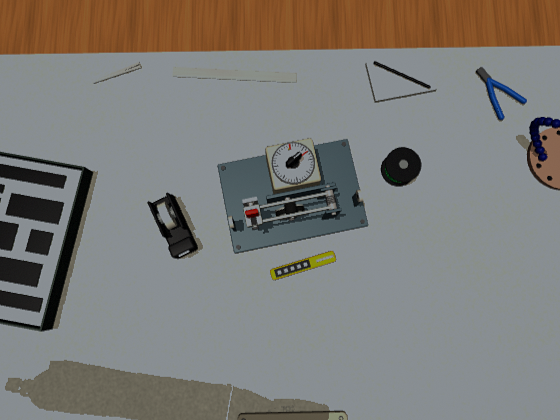

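Run:
```python
import cv2
p=cv2.imread("pics/top0.png"); cv2.imwrite("pics/topz.png",cv2.resize(p[125:265,205:385],None,fx=4.2,fy=4.2,interpolation=cv2.INTER_CUBIC))
p=cv2.imread("pics/side0.png"); cv2.imwrite("pics/sidez.png",cv2.resize(p[165:305,215:395],None,fx=4.2,fy=4.2,interpolation=cv2.INTER_CUBIC))
```

```text
(no output)
```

View pics/topz.png

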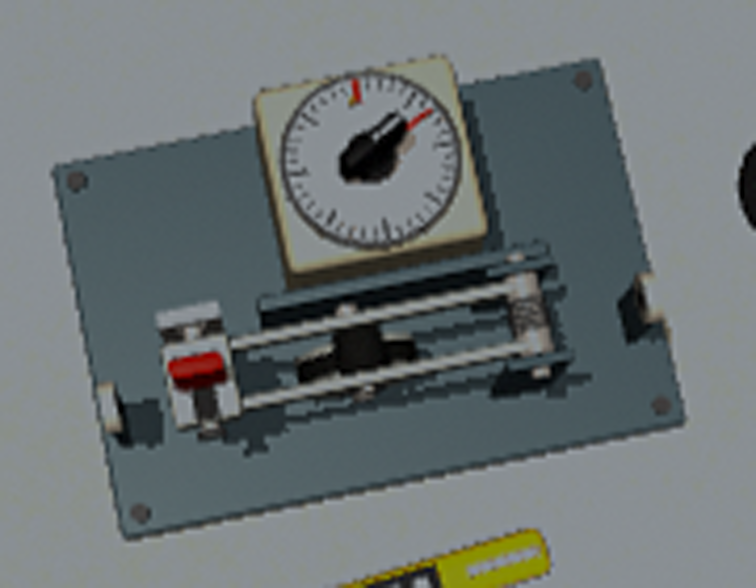

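View pics/sidez.png

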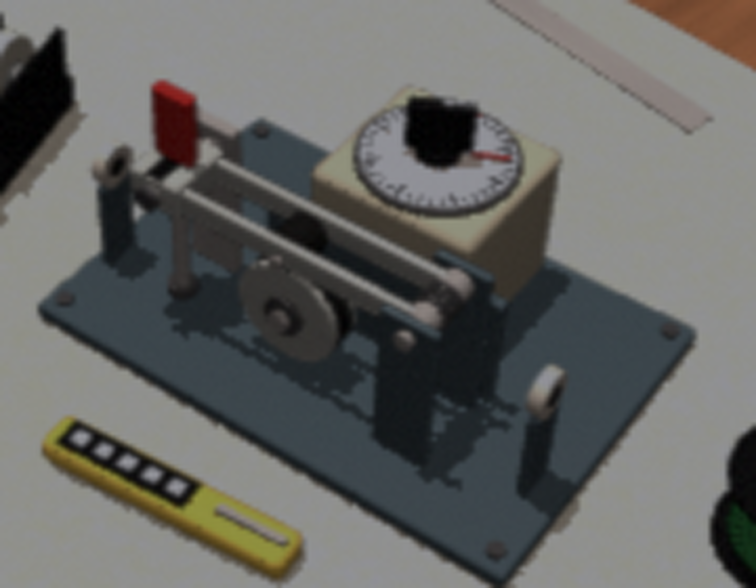

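```bash
cat > h.py <<'E'
import numpy as np, cv2
from workcell import manip, viewer
from scipy.optimize import least_squares
from scipy.spatial.transform import Rotation as Ro
CAL={n:viewer.calibration(n) for n in("top","side")}
def proj(n,X):
    c=CAL[n]; q=np.atleast_2d(X)@c["R"].T+c["t"]
    return np.c_[c["fx"]*q[:,0]/q[:,2]+c["cx"], c["fy"]*q[:,1]/q[:,2]+c["cy"]]
def ray_z(n,px,z):
    c=CAL[n]; d=c["R"].T@np.array([(px[0]-c["cx"])/c["fx"],(px[1]-c["cy"])/c["fy"],1]); o=-c["R"].T@c["t"]
    return o+d*(z-o[2])/d[2]
def tri(pt,ps):
    return least_squares(lambda X:np.r_[proj("top",X)[0]-pt,proj("side",X)[0]-ps],[.5,0,.1]).x
uz=lambda u,off:(np.array(u,float)+.5)/4.2-.5+np.array(off)
T=(205,125);S=(215,165)
def M(p,m):
    m=np.atleast_2d(m); c,s=np.cos(p[2]),np.sin(p[2])
    return np.c_[p[0]+c*m[:,0]-s*m[:,1],p[1]+s*m[:,0]+c*m[:,1],m[:,2]]
E
python3 - <<'E'
from h import *
H=np.array([[.143,.027,.1],[.143,-.077,.1],[.045,-.077,.1],[.045,.027,.1]])
ht=uz([(255,95),(452,57),(488,235),(290,272)],T)
hs=uz([(410,88),(560,158),(470,250),(313,175)],S)
D=np.array([[.094,-.025,.104]])
dt=uz([(371,160)],T); ds=uz([(438,157)],S)
f=lambda p:np.r_[(proj("top",M(p,H))-ht).ravel(),(proj("side",M(p,H))-hs).ravel(),2*(proj("top",M(p,D))-dt).ravel(),2*(proj("side",M(p,D))-ds).ravel()]
r=least_squares(f,[.5,0,.19]); p=r.x; print(p,np.degrees(p[2]),r.fun.round(1))
inv=lambda X:((X[0]-p[0])*np.cos(p[2])+(X[1]-p[1])*np.sin(p[2]),-(X[0]-p[0])*np.sin(p[2])+(X[1]-p[1])*np.cos(p[2]),X[2])
for u in [(53,168),(597,60),(685,420),(127,538)]: print("bed",np.round(inv(ray_z("top",uz(u,T),.012)),4))
# tab top centre
tt=uz((198,366),T); ts=uz((174,95),S); X=tri(tt,ts); print("tab top",X,inv(X),proj("top",X)-tt,proj("side",X)-ts)
print("tab ray z.158",inv(ray_z("top",tt,.158)))
# pointer and zero (dial z .104)
c=M(p,D)[0]
for n,u in [("zero",(356,90)),("ptr",(430,112)),("ptrin",(408,127))]:
    X=np.array(inv(ray_z("top",uz(u,T),.106)))-D[0]; print(n,X,-np.degrees(np.arctan2(X[1],X[0])))
X=np.array(inv(ray_z("side",uz((512,158),S),.106)))-D[0]; print(X,-np.degrees(np.arctan2(X[1],X[0])))
print("knob",c)
# depth points
d=np.load("pics/top0.npy"); print(d[210:216,245:260].round(3))
E
```

```text
[ 0.5360525  -0.0054053   0.17458892] 10.003208237793308 [-0.3 -1.1  0.6 -1.   1.6  0.5  0.2  1.  -0.6 -2.1  1.4 -1.5 -0.4  0.4
 -2.  -1.4  1.3  0.5 -0.7 -1. ]
bed [0.148  0.1407 0.012 ]
bed [ 0.1508 -0.1664  0.012 ]
bed [-0.0552 -0.1688  0.012 ]
bed [-0.0595  0.1367  0.012 ]
tab top [0.52275621 0.07274478 0.15373237] (np.float64(0.00048077372302116235), np.float64(0.0792716550998538), np.float64(0.15373236955289307)) [[ 0.07630014 -0.12214846]] [[-0.15629256  0.02946993]]
tab ray z.158 (np.float64(-0.0004510054240123365), np.float64(0.07936391212441066), np.float64(0.15800000000000003))
zero [0.03746198 0.00162304 0.002     ] -2.480794533306259
ptr [ 0.01903411 -0.03263441  0.002     ] 59.74700395318046
ptrin [ 0.01351337 -0.02019572  0.002     ] 56.21270046862245
[ 0.02053214 -0.03461005  0.002     ] 59.32179853268388
knob [ 0.63296609 -0.01369714  0.104     ]
[[0.953 0.954 0.912 0.905 0.911 0.912 0.908 0.906 0.905 0.906 0.909 0.908
  0.907 0.955 0.958]
 [0.906 0.91  0.906 0.91  0.906 0.91  0.907 0.908 0.909 0.907 0.905 0.908
  0.908 0.954 0.954]
 [0.907 0.902 0.906 0.907 0.906 0.906 0.907 0.904 0.91  0.906 0.907 0.905
  0.91  0.915 0.956]
 [0.906 0.906 0.908 0.907 0.905 0.906 0.908 0.908 0.909 0.906 0.909 0.91
  0.909 0.921 0.952]
 [0.912 0.905 0.905 0.908 0.907 0.909 0.906 0.909 0.911 0.909 0.917 0.92
  0.921 0.93  0.952]
 [0.95  0.906 0.905 0.911 0.917 0.915 0.917 0.92  0.921 0.927 0.929 0.928
  0.929 0.94  0.953]]
```

Run:
```python
from h import *
H=np.array([[.143,.027,.1],[.143,-.077,.1],[.045,-.077,.1],[.045,.027,.1]])
ht=uz([(255,95),(452,57),(488,235),(290,272)],T)
hs=uz([(410,88),(560,158),(470,250),(313,175)],S)
D=np.array([[.094,-.025,.104]])
dt=uz([(371,160)],T); ds=uz([(438,157)],S)
B=np.array([[.105,.155,.012],[.105,-.155,.012],[-.105,-.155,.012],[-.105,.155,.012]])
bt=uz([(53,168),(597,60),(685,420),(127,538)],T)
bs=uz([(262,120),(693,330),(503,580),(40,308)],S)
def f(p):
    b=B+np.array([p[3],p[4],0])
    return np.r_[(proj("top",M(p,H))-ht).ravel(),(proj("side",M(p,H))-hs).ravel(),2*(proj("top",M(p,D))-dt).ravel(),2*(proj("side",M(p,D))-ds).ravel(),(proj("top",M(p,b))-bt).ravel(),(proj("side",M(p,b))-bs).ravel()]
r=least_squares(f,[.5,0,.19,.04,0],loss="soft_l1"); p=r.x; print(p,np.degrees(p[2]),f(p).reshape(-1,2).round(1))
print("knob",M(p,[[.094,-.025,.129]]))
for n in("top","side"):
    im=cv2.imread(f"pics/{n}0.png"); 
    z,o=(T if n=="top" else S),None
    big=cv2.resize(im[z[1]:z[1]+140,z[0]:z[0]+180],None,fx=4.2,fy=4.2,interpolation=cv2.INTER_CUBIC)
    q=lambda m:(((proj(n,M(p,m))-z)+.5)*4.2-.5).astype(int)
    cv2.polylines(big,[q(H)],True,(0,255,0)); cv2.polylines(big,[q(B+[p[3],p[4],0])],True,(0,255,0))
    for m in [[.094,-.025,.104],[.094,-.025,.14],[0,.08,.158],[0,.08,.112]]: cv2.circle(big,tuple(map(int,q([m])[0])),4,(255,0,255),1)
    cv2.imwrite(f"pics/fit_{n}.png",big)
np.save("p.npy",p)
```

```text
[ 0.53612172 -0.00640169  0.18494232  0.04584949 -0.01495671] 10.596414176474577 [[-0.5 -0.9]
 [ 0.3 -1.3]
 [ 1.8  0.1]
 [ 0.5  1.1]
 [-0.9 -2.1]
 [ 1.4 -1.7]
 [-0.   0.3]
 [-1.9 -1.2]
 [ 1.3  0.4]
 [-0.6 -1.1]
 [-0.1 -0.6]
 [ 1.1 -0.9]
 [ 1.4  0.8]
 [-0.6  0.7]
 [-1.  -1.3]
 [ 1.5 -0.4]
 [ 0.1  0.2]
 [-1.5 -1.1]]
knob [[ 0.63311597 -0.01368972  0.129     ]]
```

View pics/fit_top.png

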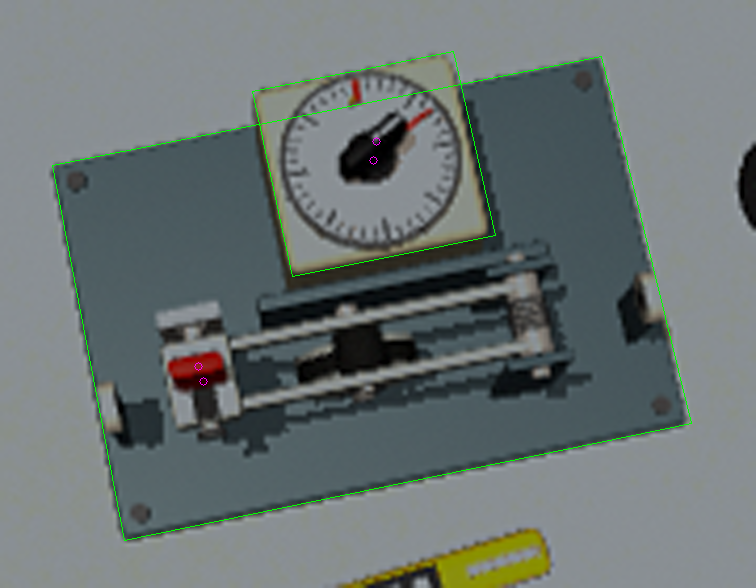

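View pics/fit_side.png

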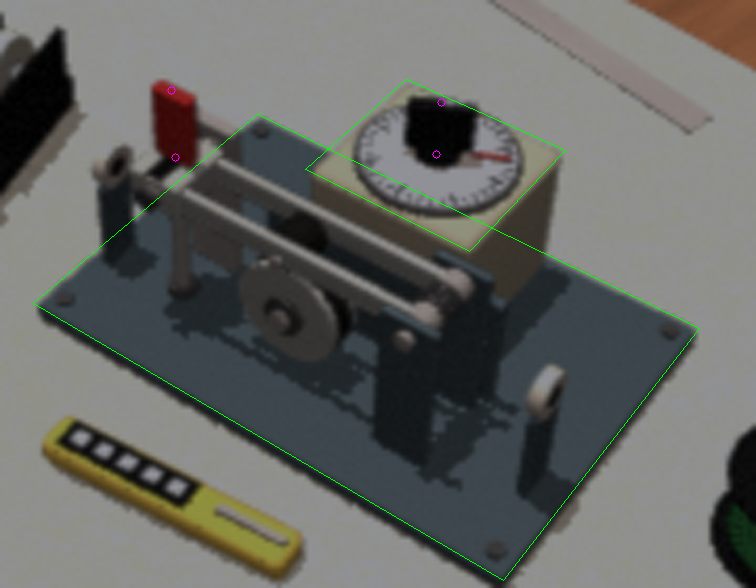

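Emit:
{"method": "move_arm", "body": {
  "deltas": [
    [-0.031, -0.024, -0.01, 0, 0, 0, 1],
    [-0.039, -0.03, -0.01, 0, 0, 0, 1],
    [-0.039, -0.03, -0.01, 0, 0, 0, 1],
    [-0.039, -0.03, 0, 0, 0, 0, 1],
    [-0.039, -0.03, 0, 0, 0, 0, 1],
    [-0.039, -0.03, 0, 0, 0, 0, 1],
    [-0.039, -0.03, 0, 0, 0, 0, 1],
    [-0.039, -0.03, 0, 0, 0, 0, 1]
  ]
}}

```text
clock: 1.1
position: [0.3931, 0.3006, 0.2332]
ee_rot: [0.127, 0.992, -0.0, -0.0]
ft_force: [0.7, 0.7, -0.5]
grip_width: 1.004
```

Emit:
{"method": "move_arm", "body": {
  "deltas": [
    [-0.039, -0.03, 0, 0, 0, 0, 1],
    [-0.039, -0.03, 0, 0, 0, 0, 1],
    [-0.039, -0.03, 0, 0, 0, 0, 1],
    [-0.039, -0.03, 0, 0, 0, 0, 1],
    [-0.039, -0.03, 0, 0, 0, 0, 1],
    [-0.039, -0.03, 0, 0, 0, 0, 1],
    [-0.039, -0.03, 0, 0, 0, 0, 1],
    [-0.039, -0.03, 0, 0, 0, 0, 1]
  ]
}}

```text
clock: 2.1
position: [0.6349, -0.0096, 0.2331]
ee_rot: [0.126, 0.992, 0.0, -0.0]
ft_force: [-0.4, -0.3, 0.4]
grip_width: 1.0
```

Emit:
{"method": "move_arm", "body": {
  "deltas": [
    [0, 0, 0, 0, 0, 9, 1],
    [0, 0, 0, 0, 0, 9, 1],
    [0, 0, 0, 0, 0, 9, 1],
    [0, 0, 0, 0, 0, 9, 1],
    [0, 0, 0, 0, 0, 0, 1]
  ]
}}

```text
clock: 2.72
position: [0.634, -0.0084, 0.2329]
ee_rot: [0.426, 0.905, -0.0, -0.0]
ft_force: [-0.3, 0.0, -0.0]
grip_width: 0.999
```

```bash
cat >> h.py <<'E'
def rel(goal,yaw_y,o=None):
    """world goal TCP, desired tool-y yaw(deg): delta in tool axes"""
    o=o or manip.get_obs(); R=Ro.from_quat(o["ee_rot"]); 
    y=np.radians(yaw_y); ty=np.array([np.cos(y),np.sin(y),0]); tz=np.array([0,0,-1.]); G=Ro.from_matrix(np.c_[np.cross(ty,tz),ty,tz])
    m=R.as_matrix()
    print("t",o["clock"],"pos",o["position"].round(4),"yawy",np.degrees(np.arctan2(m[1,1],m[0,1])).round(2),"z",m[:,2].round(3),"j",o["joint_pos"].round(2),"F",o["ft_force"].round(1),"M",o["torque"].round(2),"w",round(o["grip_width"],3))
    print("d tool",(m.T@(np.array(goal)-o["position"])).round(4),"rot",np.degrees((R.inv()*G).as_rotvec()).round(2))
E
python3 - <<'E'
from h import *
rel([.633,-.0137,.115],39.6)
E
```

```text
t 2.725 pos [ 0.634  -0.0084  0.2329] yawy 39.52 z [-0.001 -0.    -1.   ] j [-0.52  0.38  0.62  1.42 -0.22  1.42  0.79] F [-0.3  0.  -0. ] M [0.03 0.02 0.03] w 0.999
d tool [-0.0035 -0.004   0.1179] rot [-0.04 -0.02 -0.08]
```

Emit:
{"method": "move_arm", "body": {
  "deltas": [
    [-0.0035, -0.004, 0.02, 0, 0, 0, 1],
    [0, 0, 0.03, 0, 0, 0, 1],
    [0, 0, 0.03, 0, 0, 0, 0.4],
    [0, 0, 0.025, 0, 0, 0, 0],
    [0, 0, 0.013, 0, 0, 0, 0],
    [0, 0, 0, 0, 0, 0, 0],
    [0, 0, 0, 0, 0, 0, -0.2]
  ],
  "force": 30
}}

```text
clock: 3.6
position: [0.6339, -0.0138, 0.1165]
ee_rot: [0.427, 0.904, 0.0, 0.001]
ft_force: [0.1, -0.0, -0.5]
grip_width: 0.401
```

Run:
```python
from h import *
rel([.633,-.0137,.115],39.6)
for n in("top","side"):
    p,d=viewer.camera(n); z=T if n=="top" else S
    cv2.imwrite(f"pics/{n}1.png",cv2.resize(p[z[1]-20:z[1]+120,z[0]:z[0]+180,::-1],None,fx=4.2,fy=4.2,interpolation=cv2.INTER_CUBIC))
```

```text
t 3.6 pos [ 0.6339 -0.0138  0.1165] yawy 39.5 z [ 0.001  0.    -1.   ] j [-0.5   0.45  0.59  1.57 -0.27  1.19  0.83] F [ 0.1 -0.  -0.5] M [-0.03  0.02 -0.01] w 0.401
d tool [ 0.0007 -0.0007  0.0015] rot [ 0.07  0.05 -0.1 ]
```

View pics/side1.png

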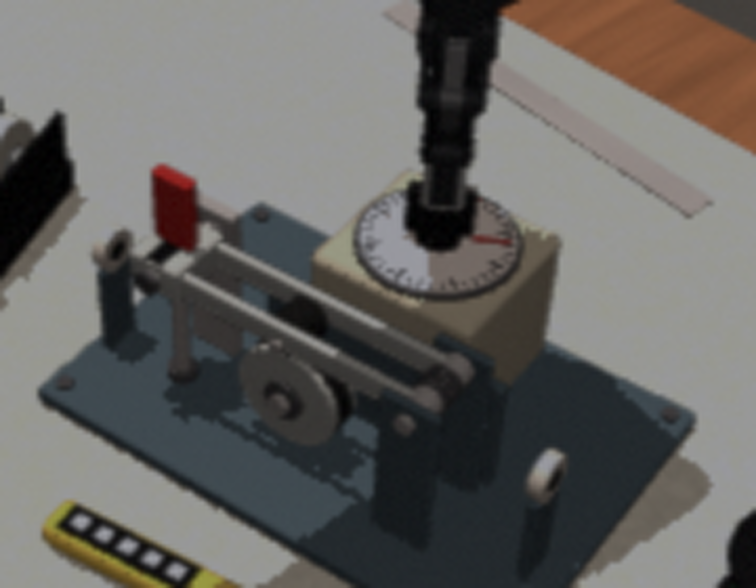

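View pics/top1.png

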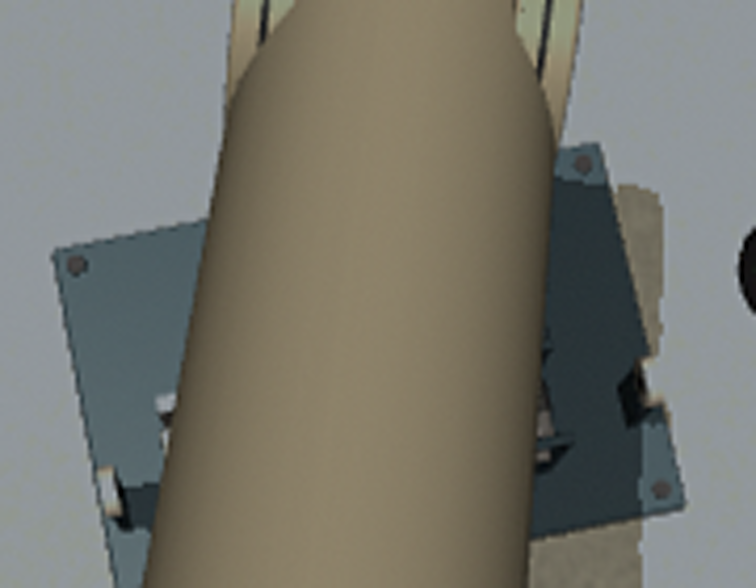

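The side view shows the open fingers straddling the knob at about (440,205), with the pointer at (490,240). The arm blocks the top view. I'm closing the fingers now.

Emit:
{"method": "move_arm", "body": {
  "deltas": [
    [0, 0, 0.002, 0, 0, 0, -1],
    [0, 0, 0, 0, 0, 0, -1],
    [0, 0, 0, 0, 0, 0, -1],
    [0, 0, 0, 0, 0, 0, -1],
    [0, 0, 0, 0, 0, 0, -1]
  ],
  "force": 50
}}

```text
clock: 4.32
position: [0.6333, -0.0137, 0.1134]
ee_rot: [0.427, 0.904, 0.0, -0.0]
ft_force: [0.2, 0.3, -0.2]
grip_width: -0.003
```

Run:
```python
from h import *
rel([.633,-.0137,.115],39.6)
```

```text
t 4.325 pos [ 0.6333 -0.0137  0.1134] yawy 39.46 z [-0.  0. -1.] j [-0.5   0.46  0.59  1.58 -0.27  1.19  0.83] F [ 0.2  0.3 -0.2] M [-0.02 -0.04 -0.02] w -0.003
d tool [ 0.0002 -0.0002 -0.0016] rot [ 0.   -0.   -0.14]
```

Run:
```python
from h import *
p,d=viewer.camera("side")
cv2.imwrite("pics/side2.png",cv2.resize(p[130:250,250:390,::-1],None,fx=5,fy=5,interpolation=cv2.INTER_CUBIC))
np.save("pics/side2.npy",d)
print(proj("side",[.6333,-.0137,.1134]),proj("side",[.6333,-.0137,.14]))
```

```text
[[318.9567901  198.26460856]] [[319.81088293 189.08302237]]
```

View pics/side2.png

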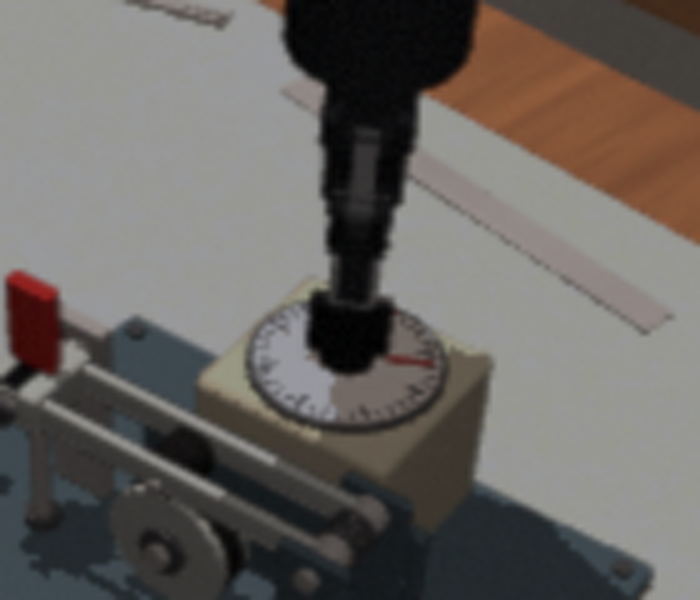

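Run:
```python
from h import *
a=np.load("pics/side0.npy");b=np.load("pics/side2.npy")
for r in range(182,206,2): print(r,a[r,310:332:2].round(3),b[r,310:332:2].round(3))
c=CAL["side"]
def P(d,u,v):
    z=d[v,u]; return (c["R"].T@(np.array([(u-c["cx"])/c["fx"]*z,(v-c["cy"])/c["fy"]*z,z])-c["t"])).round(3)
for v in (186,190,194,198): print(P(a,319,v),P(b,319,v))
```

```text
182 [1.122 1.124 1.126 1.126 1.124 1.127 1.125 1.121 1.122 1.124 1.125] [1.12  1.121 1.121 0.859 0.849 0.85  0.849 0.846 0.855 1.124 1.121]
184 [1.118 1.118 1.116 1.12  1.116 1.118 1.118 0.    1.116 1.119 1.117] [1.124 1.114 1.121 0.865 0.852 0.851 0.85  0.863 1.115 1.12  1.115]
186 [1.109 0.952 0.952 1.111 1.11  1.117 1.109 1.109 1.111 1.112 1.114] [1.11  0.951 0.953 0.868 0.857 0.853 0.857 0.864 1.11  1.114 1.112]
188 [0.944 0.884 0.884 0.884 0.882 1.106 1.107 1.108 1.105 1.104 1.104] [0.947 0.885 0.883 0.87  0.857 0.86  0.86  0.866 1.105 1.104 1.104]
190 [0.937 0.878 0.883 0.879 0.878 0.878 0.878 0.881 0.877 0.878 1.101] [0.939 0.882 0.882 0.873 0.873 0.865 0.867 0.871 0.877 0.877 1.098]
192 [0.931 0.885 0.883 0.884 0.88  0.881 0.88  0.877 0.878 0.875 0.928] [0.929 0.885 0.882 0.884 0.879 0.884 0.881 0.876 0.    0.879 0.929]
194 [0.926 0.888 0.888 0.888 0.887 0.884 0.882 0.884 0.882 0.884 0.925] [0.925 0.888 0.886 0.885 0.886 0.884 0.887 0.881 0.879 0.882 0.924]
196 [0.918 0.893 0.891 0.89  0.889 0.892 0.886 0.885 0.886 0.887 0.919] [0.918 0.891 0.891 0.893 0.887 0.89  0.888 0.886 0.885 0.887 0.918]
198 [0.917 0.896 0.892 0.894 0.895 0.893 0.89  0.893 0.886 0.915 0.913] [0.914 0.894 0.894 0.894 0.892 0.892 0.891 0.893 0.89  0.915 0.916]
200 [0.91  0.91  0.901 0.901 0.9   0.9   0.898 0.892 0.894 0.908 0.911] [0.908 0.909 0.898 0.899 0.899 0.895 0.896 0.896 0.894 0.904 0.909]
202 [0.904 0.904 0.901 0.894 0.896 0.894 0.895 0.898 0.902 0.903 0.9  ] [0.905 0.901 0.899 0.895 0.896 0.896 0.896 0.898 0.901 0.901 0.901]
204 [0.901 0.895 0.897 0.897 0.894 0.892 0.896 0.899 0.896 0.899 0.901] [0.898 0.895 0.897 0.897 0.897 0.897 0.895 0.898 0.899 0.898 0.9  ]
[0.773 0.108 0.001] [ 0.621 -0.021  0.159]
[ 0.629 -0.015  0.141] [ 0.626 -0.018  0.144]
[ 0.631 -0.015  0.128] [ 0.63  -0.015  0.129]
[ 0.632 -0.015  0.116] [ 0.632 -0.015  0.116]
```

Run:
```python
from h import *
for z in (.113,.13,.14,.15,.186,.2,.214,.22,.23): print(z,proj("side",[.6333,-.0137,z]).round(1))
b=np.load("pics/side2.npy")
c=CAL["side"]
def P(d,u,v):
    z=d[v,u]; return (c["R"].T@(np.array([(u-c["cx"])/c["fx"]*z,(v-c["cy"])/c["fy"]*z,z])-c["t"])).round(3)
for v in range(120,192,4): print(v,[P(b,u,v).tolist() for u in (316,320,324)], np.where(b[v,290:360]<.9)[0][[0,-1]]+290)
```

```text
0.113 [[318.9 198.4]]
0.13 [[319.5 192.6]]
0.14 [[319.8 189.1]]
0.15 [[320.1 185.5]]
0.186 [[321.4 172.3]]
0.2 [[321.9 166.9]]
0.214 [[322.4 161.4]]
0.22 [[322.6 159. ]]
0.23 [[323. 155.]]
120 [[0.591, -0.025, 0.331], [0.595, -0.031, 0.332], [0.597, -0.039, 0.334]] [307 346]
124 [[0.603, -0.015, 0.314], [0.604, -0.024, 0.318], [0.607, -0.031, 0.319]] [307 346]
128 [[0.598, -0.02, 0.31], [0.599, -0.029, 0.313], [0.604, -0.035, 0.314]] [307 345]
132 [[0.597, -0.022, 0.302], [0.599, -0.03, 0.305], [0.604, -0.036, 0.306]] [307 345]
136 [[0.597, -0.023, 0.294], [0.601, -0.03, 0.296], [0.604, -0.036, 0.297]] [307 344]
140 [[0.597, -0.023, 0.285], [0.6, -0.031, 0.288], [0.604, -0.037, 0.289]] [307 343]
144 [[0.597, -0.024, 0.277], [0.601, -0.031, 0.279], [0.603, -0.039, 0.282]] [311 341]
148 [[0.628, 0.002, 0.241], [0.599, -0.033, 0.272], [0.606, -0.038, 0.271]] [315 333]
152 [[0.613, -0.012, 0.246], [0.601, -0.032, 0.261], [0.607, -0.038, 0.261]] [314 333]
156 [[0.611, -0.015, 0.238], [0.599, -0.035, 0.254], [0.607, -0.039, 0.253]] [314 333]
160 [[0.61, -0.016, 0.23], [0.599, -0.036, 0.246], [0.604, -0.042, 0.246]] [315 332]
164 [[0.613, -0.014, 0.217], [0.606, -0.031, 0.23], [0.6, -0.046, 0.241]] [315 330]
168 [[0.593, -0.033, 0.227], [0.589, -0.047, 0.237], [0.596, -0.05, 0.235]] [314 330]
172 [[0.579, -0.046, 0.232], [0.586, -0.05, 0.231], [0.59, -0.056, 0.232]] [315 328]
176 [[0.589, -0.038, 0.213], [0.59, -0.047, 0.217], [0.594, -0.055, 0.22]] [316 327]
180 [[0.603, -0.026, 0.188], [0.608, -0.033, 0.19], [0.613, -0.04, 0.191]] [316 326]
184 [[0.624, -0.009, 0.157], [0.622, -0.022, 0.165], [0.635, -0.022, 0.158]] [316 325]
188 [[0.623, -0.012, 0.148], [0.623, -0.023, 0.154], [0.633, -0.025, 0.15]] [312 325]
```

The fingers shut on nothing. Depth puts the visible finger tips at z of about 0.143, just above the bar top and roughly 28 mm higher than the reported TCP. I'll open and go down in small steps, watching the force.

Emit:
{"method": "move_arm", "body": {
  "deltas": [
    [0, 0, -0.01, 0, 0, 0, 0],
    [0, 0, 0, 0, 0, 0, 0],
    [0, 0, 0, 0, 0, 0, 0],
    [0, 0, 0.01, 0, 0, 0, 0],
    [0, 0, 0.01, 0, 0, 0, 0]
  ]
}}

```text
clock: 5.0
position: [0.633, -0.0137, 0.1023]
ee_rot: [0.427, 0.904, -0.0, -0.0]
ft_force: [0.2, -0.0, -0.5]
grip_width: 0.5
```

Run:
```python
from h import *
rel([.633,-.0137,.1],39.6)
p,d=viewer.camera("side")
cv2.imwrite("pics/side3.png",cv2.resize(p[130:230,260:380,::-1],None,fx=6,fy=6,interpolation=cv2.INTER_CUBIC))
```

```text
t 5.0 pos [ 0.633  -0.0137  0.1023] yawy 39.46 z [-0.001  0.    -1.   ] j [-0.49  0.47  0.59  1.59 -0.27  1.17  0.84] F [ 0.2 -0.  -0.5] M [ 0.03 -0.01 -0.01] w 0.5
d tool [-0.     -0.      0.0023] rot [-0.03 -0.03 -0.14]
```

View pics/side3.png

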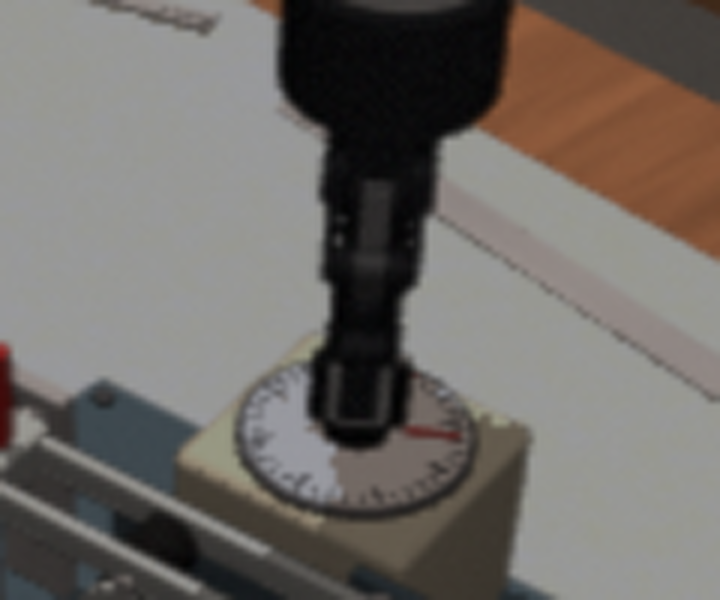

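Run:
```python
from h import *
for z in (.1,.11,.12,.13,.14): print(z,proj("side",[.612,-.031,z]).round(1))
p,b=viewer.camera("side")
c=CAL["side"]
def P(d,u,v):
    z=d[v,u]; return (c["R"].T@(np.array([(u-c["cx"])/c["fx"]*z,(v-c["cy"])/c["fy"]*z,z])-c["t"])).round(3)
for v in range(186,208,2): print(v,[P(b,u,v).tolist() for u in (317,320,323)],b[v,320])
```

```text
0.1 [[317.6 210.8]]
0.11 [[317.9 207.4]]
0.12 [[318.2 204. ]]
0.13 [[318.5 200.6]]
0.14 [[318.9 197.1]]
186 [[0.591, -0.041, 0.188], [0.597, -0.044, 0.186], [0.601, -0.048, 0.187]] 0.8131129
188 [[0.588, -0.044, 0.186], [0.594, -0.047, 0.185], [0.598, -0.051, 0.185]] 0.81143314
190 [[0.59, -0.043, 0.179], [0.592, -0.049, 0.181], [0.597, -0.053, 0.181]] 0.81156445
192 [[0.603, -0.032, 0.16], [0.609, -0.035, 0.159], [0.616, -0.038, 0.156]] 0.84272784
194 [[0.603, -0.033, 0.155], [0.607, -0.037, 0.155], [0.616, -0.038, 0.151]] 0.8429044
196 [[0.604, -0.032, 0.148], [0.608, -0.037, 0.149], [0.616, -0.039, 0.145]] 0.8479951
198 [[0.603, -0.034, 0.145], [0.609, -0.037, 0.143], [0.615, -0.04, 0.141]] 0.8520616
200 [[0.605, -0.032, 0.137], [0.609, -0.037, 0.137], [0.617, -0.039, 0.134]] 0.8563787
202 [[0.625, -0.016, 0.109], [0.63, -0.021, 0.109], [0.634, -0.026, 0.11]] 0.894567
204 [[0.622, -0.019, 0.107], [0.626, -0.025, 0.108], [0.634, -0.026, 0.104]] 0.8916904
206 [[0.622, -0.02, 0.101], [0.625, -0.026, 0.103], [0.63, -0.03, 0.103]] 0.8944145
```

Emit:
{"method": "move_arm", "body": {
  "deltas": [
    [0, 0, 0.005, 0, 0, 0, 0],
    [0, 0, 0.005, 0, 0, 0, 0],
    [0, 0, 0.004, 0, 0, 0, 0],
    [0, 0, 0, 0, 0, 0, 0]
  ]
}}

```text
clock: 5.6
position: [0.6331, -0.0137, 0.089]
ee_rot: [0.427, 0.904, -0.0, -0.0]
ft_force: [-0.2, 0.1, -0.5]
grip_width: 0.502
```

Run:
```python
from h import *
rel([.633,-.0137,.086],39.6)
```

```text
t 5.6 pos [ 0.6331 -0.0137  0.089 ] yawy 39.46 z [-0.001  0.    -1.   ] j [-0.49  0.48  0.58  1.6  -0.28  1.15  0.84] F [-0.2  0.1 -0.5] M [ 0.03 -0.    0.05] w 0.502
d tool [ 0.0001 -0.0001  0.003 ] rot [-0.02 -0.02 -0.14]
```

Emit:
{"method": "move_arm", "body": {
  "deltas": [
    [0, 0, 0.002, 0, 0, 0, 0],
    [0, 0, 0, 0, 0, 0, -1],
    [0, 0, 0, 0, 0, 0, -1],
    [0, 0, 0, 0, 0, 0, -1],
    [0, 0, 0, 0, 0, 0, -1]
  ],
  "force": 40
}}

```text
clock: 6.22
position: [0.6348, -0.0124, 0.0878]
ee_rot: [0.426, 0.905, 0.001, 0.001]
ft_force: [7.2, 2.7, -3.2]
grip_width: 0.108
```

Run:
```python
from h import *
rel([.633,-.0137,.086],39.6)
p,d=viewer.camera("side")
cv2.imwrite("pics/side4.png",cv2.resize(p[130:230,260:380,::-1],None,fx=6,fy=6,interpolation=cv2.INTER_CUBIC))
```

```text
t 6.225 pos [ 0.6348 -0.0124  0.0878] yawy 39.53 z [ 0.003  0.001 -1.   ] j [-0.49  0.48  0.58  1.6  -0.28  1.14  0.84] F [ 7.2  2.7 -3.2] M [ 0.59 -1.27 -0.03] w 0.108
d tool [ 0.0002 -0.0022  0.0018] rot [ 0.18  0.06 -0.07]
```

View pics/side4.png

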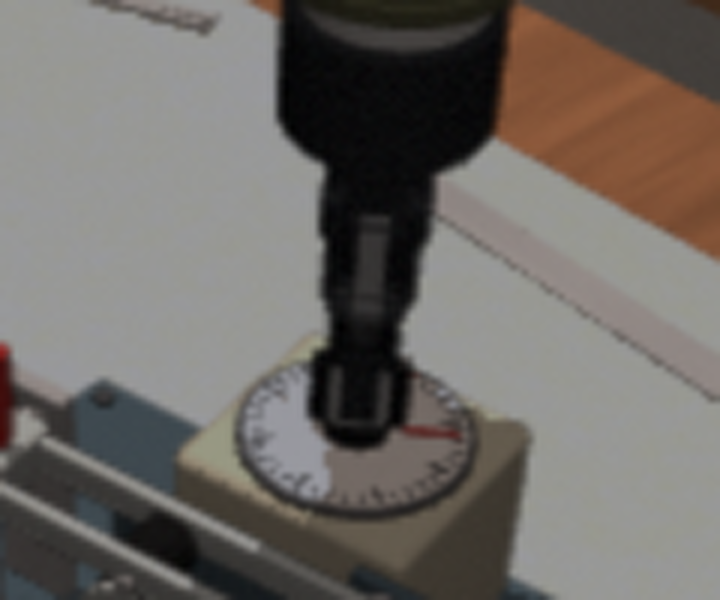

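Emit:
{"method": "move_arm", "body": {
  "deltas": [
    [0, 0.002, 0, 0, 0, 0, -1],
    [0, 0, 0, 0, 0, -5, -1],
    [0, 0, 0, 0, 0, -8, -1],
    [0, 0, 0, 0, 0, -8, -1],
    [0, 0, 0, 0, 0, 0, -1]
  ]
}}

```text
clock: 6.9
position: [0.6349, -0.0124, 0.0878]
ee_rot: [0.255, 0.967, 0.0, 0.0]
ft_force: [-2.0, 1.5, 4.5]
grip_width: 0.108
```

Run:
```python
from h import *
rel([.633,-.0137,.086],100.6)
```

```text
t 6.9 pos [ 0.6349 -0.0124  0.0878] yawy 60.41 z [ 0.     0.001 -1.   ] j [-0.44  0.47  0.51  1.59 -0.25  1.14  1.18] F [-2.   1.5  4.5] M [ 0.17  0.37 -0.  ] w 0.108
d tool [ 0.001  -0.0021  0.0018] rot [ 4.000e-02  0.000e+00 -4.019e+01]
```

Emit:
{"method": "move_arm", "body": {
  "deltas": [
    [0, 0, 0, 0, 0, -8, -1],
    [0, 0, 0, 0, 0, -8, -1],
    [0, 0, 0, 0, 0, -8, -1],
    [0, 0, 0, 0, 0, -8, -1],
    [0, 0, 0, 0, 0, -3, -1],
    [0, 0, 0, 0, 0, 0, -1]
  ]
}}

```text
clock: 7.65
position: [0.635, -0.0123, 0.0877]
ee_rot: [-0.046, 0.999, 0.0, 0.0]
ft_force: [-2.1, 1.3, 5.5]
grip_width: 0.102
```

Run:
```python
from h import *
rel([.633,-.0137,.086],100.6)
p,d=viewer.camera("side")
cv2.imwrite("pics/side5.png",cv2.resize(p[130:230,260:380,::-1],None,fx=6,fy=6,interpolation=cv2.INTER_CUBIC))
```

```text
t 7.65 pos [ 0.635  -0.0123  0.0877] yawy 95.28 z [ 0.  0. -1.] j [-0.35  0.45  0.39  1.59 -0.19  1.14  1.74] F [-2.1  1.3  5.5] M [0.2  0.42 0.04] w 0.102
d tool [ 0.0021 -0.0012  0.0017] rot [ 0.02  0.02 -5.32]
```

View pics/side5.png

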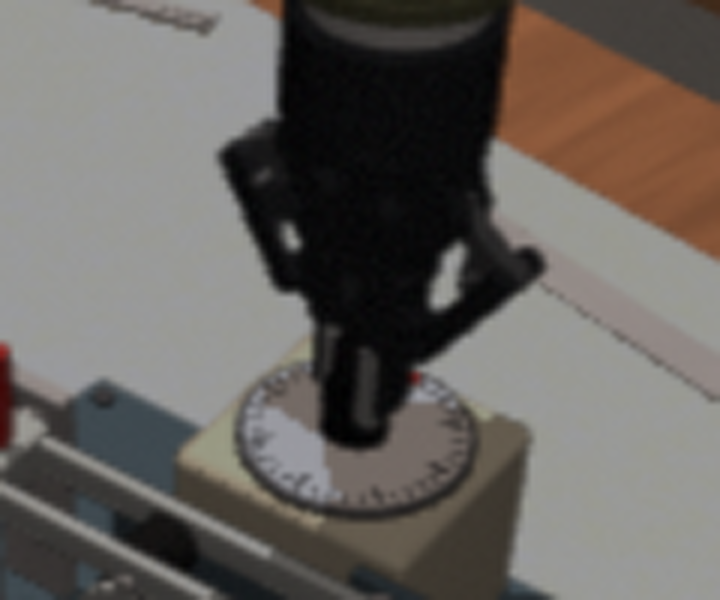

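Emit:
{"method": "move_arm", "body": {
  "deltas": [
    [0, 0, 0, 0, 0, -3, -1],
    [0, 0, 0, 0, 0, -3, -1],
    [0, 0, 0, 0, 0, 0, -1]
  ]
}}

```text
clock: 8.07
position: [0.635, -0.0124, 0.0878]
ee_rot: [-0.098, 0.995, 0.0, 0.0]
ft_force: [-1.2, 1.1, 5.1]
grip_width: 0.105
```

Run:
```python
from h import *
rel([.633,-.0137,.086],100.6)
```

```text
t 8.075 pos [ 0.635  -0.0124  0.0878] yawy 101.25 z [ 0.  0. -1.] j [-0.34  0.45  0.37  1.59 -0.18  1.13  1.84] F [-1.2  1.1  5.1] M [ 0.22  0.39 -0.23] w 0.105
d tool [ 0.0022 -0.0009  0.0018] rot [0.02 0.02 0.65]
```

Emit:
{"method": "move_arm", "body": {
  "deltas": [
    [0, 0, 0, 0, 0, -2, -1],
    [0, 0, 0, 0, 0, -2, -1],
    [0, 0, 0, 0, 0, 0, -1]
  ]
}}

```text
clock: 8.45
position: [0.635, -0.0123, 0.0878]
ee_rot: [-0.132, 0.991, 0.0, 0.0]
ft_force: [-1.7, 2.5, 5.7]
grip_width: 0.104
```

Run:
```python
from h import *
rel([.633,-.0137,.086],100.6)
```

```text
t 8.45 pos [ 0.635  -0.0123  0.0878] yawy 105.15 z [ 0.     0.001 -1.   ] j [-0.33  0.45  0.36  1.59 -0.17  1.13  1.91] F [-1.7  2.5  5.7] M [ 0.46  0.34 -1.25] w 0.104
d tool [ 0.0023 -0.0009  0.0018] rot [0.05 0.04 4.55]
```

The stop shows clearly: Mz rose to -1.25 N m and began building at a jaw yaw of about 101°, against 100.6° expected. I'm releasing while still pressing on the stop, then backing off upward.

Emit:
{"method": "move_arm", "body": {
  "deltas": [
    [0, 0, 0, 0, 0, 0, -0.2],
    [0, 0, 0, 0, 0, 0, 0],
    [0, 0, 0, 0, 0, 0, 0],
    [0, 0, -0.015, 0, 0, 0, 0],
    [0, 0, -0.04, 0, 0, 0, 0],
    [0, 0, -0.045, 0, 0, 0, 0],
    [0, 0, -0.01, 0, 0, 0, 1]
  ]
}}

```text
clock: 9.32
position: [0.6365, -0.0128, 0.202]
ee_rot: [-0.134, 0.991, -0.0, 0.003]
ft_force: [0.5, 0.5, -1.0]
grip_width: 0.7
```

Run:
```python
from h import *
p0=np.load("p.npy")
rel(M(p0,[[0,.08,.215]])[0]+[.0018,.0013,0],10.6)
p,d=viewer.camera("side"); np.save("pics/side6.npy",d)
cv2.imwrite("pics/side6.png",cv2.resize(p[130:230,240:360,::-1],None,fx=6,fy=6,interpolation=cv2.INTER_CUBIC))
```

```text
t 9.325 pos [ 0.6365 -0.0128  0.202 ] yawy 105.43 z [ 0.006  0.001 -1.   ] j [-0.34  0.36  0.38  1.46 -0.14  1.34  1.89] F [ 0.5  0.5 -1. ] M [-0.01 -0.04  0.03] w 0.7
d tool [ 0.0862  0.1133 -0.0136] rot [ 0.24  0.32 94.83]
```

View pics/side6.png

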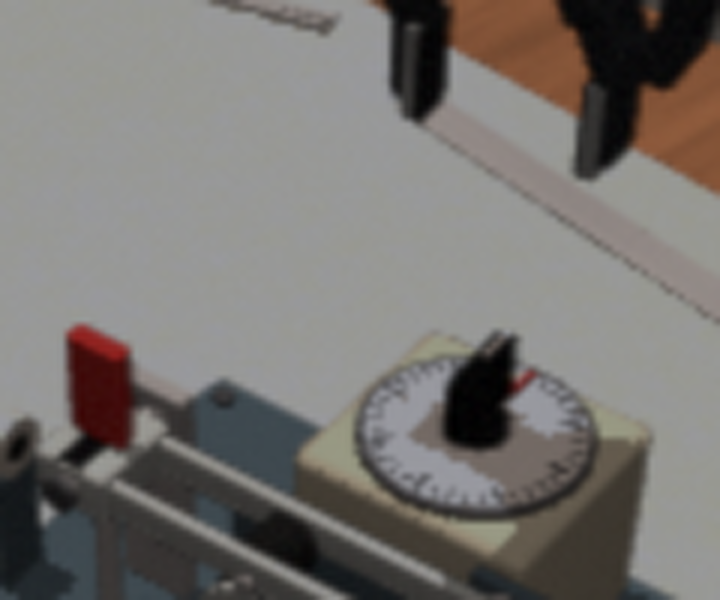

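Emit:
{"method": "move_arm", "body": {
  "deltas": [
    [0, 0, 0, 0, 0, 9.5, 1],
    [0, 0, 0, 0, 0, 9.5, 1],
    [0, 0, 0, 0, 0, 9.5, 1],
    [0, 0, 0, 0, 0, 9.5, 1],
    [0, 0, 0, 0, 0, 9.5, 1],
    [0, 0, 0, 0, 0, 9.5, 1],
    [0, 0, 0, 0, 0, 9.5, 1],
    [0, 0, 0, 0, 0, 9.5, 1],
    [0, 0, 0, 0, 0, 9.5, 1],
    [0, 0, 0, 0, 0, 9.5, 1]
  ]
}}

```text
clock: 10.62
position: [0.6343, -0.0125, 0.1965]
ee_rot: [0.642, 0.767, -0.001, -0.001]
ft_force: [-1.0, 0.6, 0.2]
grip_width: 0.994
```

Run:
```python
from h import *
p0=np.load("p.npy")
print(M(p0,[[0,.08,.115]]),M(p0,[[0,-.085,.101]]))
rel(M(p0,[[0,.08,.18]])[0]+[.0018,.0013,0],10.6)
```

```text
[[0.52141053 0.07223406 0.115     ]] [[ 0.55175235 -0.08995218  0.101     ]]
t 10.625 pos [ 0.6343 -0.0125  0.1965] yawy 10.13 z [-0.001 -0.    -1.   ] j [-0.54  0.4   0.65  1.47 -0.25  1.35  0.31] F [-1.   0.6  0.2] M [-0.01  0.03  0.04] w 0.994
d tool [ 0.1042 -0.0942  0.0167] rot [-0.08 -0.01 -0.47]
```

Emit:
{"method": "move_arm", "body": {
  "deltas": [
    [0.03, -0.027, 0, 0, 0, -0.5, 1],
    [0.037, -0.034, 0, 0, 0, 0, 1],
    [0.037, -0.033, 0, 0, 0, 0, 0.3],
    [0, 0, 0, 0, 0, 0, 0.3]
  ]
}}

```text
clock: 11.12
position: [0.5205, 0.075, 0.1968]
ee_rot: [0.634, 0.773, 0.0, -0.001]
ft_force: [0.7, 0.1, 0.7]
grip_width: 0.654
```

Run:
```python
from h import *
rel([.5232,.0735,.18],10.6)
p,d=viewer.camera("side"); np.save("pics/side7.npy",d)
cv2.imwrite("pics/side7.png",cv2.resize(p[110:230,220:360,::-1],None,fx=5,fy=5,interpolation=cv2.INTER_CUBIC))
p,d=viewer.camera("top"); cv2.imwrite("pics/top7.png",cv2.resize(p[125:265,205:385,::-1],None,fx=4.2,fy=4.2,interpolation=cv2.INTER_CUBIC))
```

```text
t 11.125 pos [0.5205 0.075  0.1968] yawy 11.24 z [-0.002  0.002 -1.   ] j [-0.8   0.12  0.62  1.76 -0.07  1.29  0.04] F [0.7 0.1 0.7] M [ 0.   -0.02 -0.  ] w 0.654
d tool [-0.002   0.0024  0.0168] rot [-0.09 -0.13  0.64]
```

View pics/side7.png

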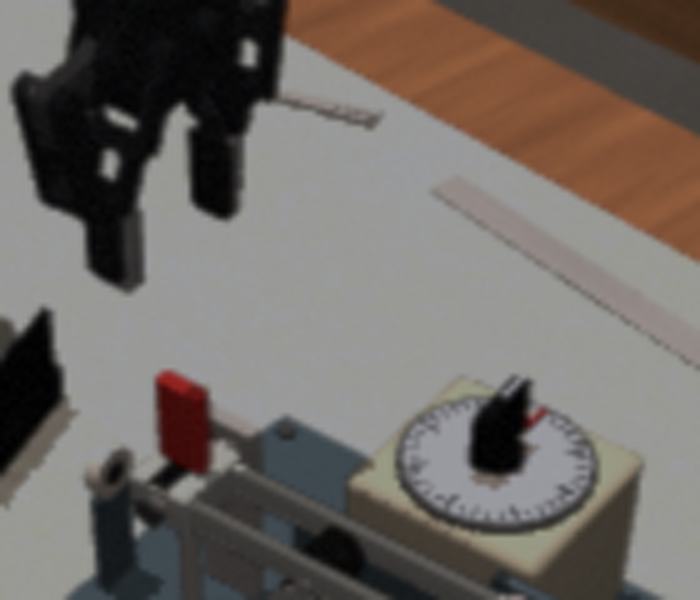

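View pics/top7.png

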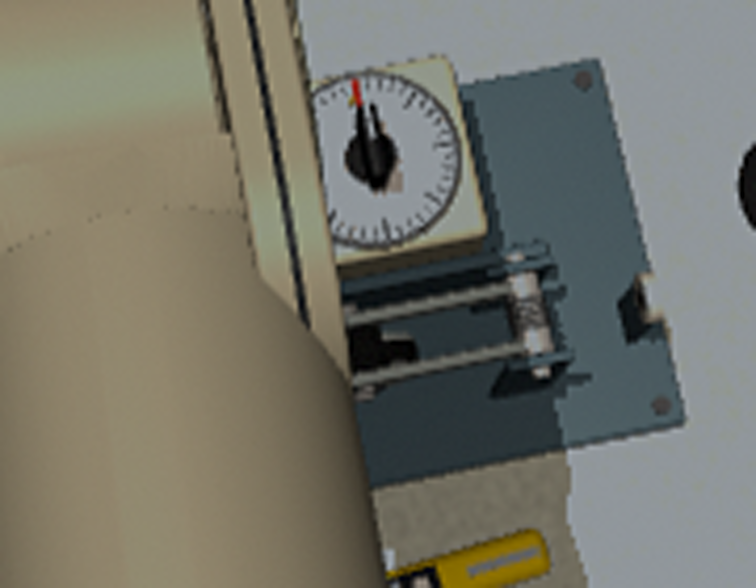

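Run:
```python
from h import *
d=np.load("pics/side7.npy"); c=CAL["side"]
v,u=np.mgrid[0:420,0:560]; z=d
P=np.stack([(u-c["cx"])/c["fx"]*z,(v-c["cy"])/c["fy"]*z,z],-1); W=(P-c["t"])@c["R"]
p=np.load("p.npy"); cy,sy=np.cos(p[2]),np.sin(p[2]); dx=W[...,0]-p[0]; dy=W[...,1]-p[1]
m=np.stack([cy*dx+sy*dy,-sy*dx+cy*dy,W[...,2]],-1)
def box(n,r0,r1,c0,c1,cond):
    q=m[r0:r1,c0:c1].reshape(-1,3); q=q[cond(q)]; print(n,len(q),np.percentile(q,[3,50,97],axis=0).round(4).tolist())
z5=lambda x,y:(220+x/5,110+y/5)
box("near finger",152,168,237,250,lambda q:q[:,2]>.16)
box("far finger",137,154,257,269,lambda q:q[:,2]>.16)
box("tab",185,204,251,263,lambda q:(q[:,2]>.118)&(abs(q[:,1]-.08)<.03))
o=[.5205,.075]; print("tcp meter",(cy*(o[0]-p[0])+sy*(o[1]-p[1])),-sy*(o[0]-p[0])+cy*(o[1]-p[1]))
```

```text
near finger 175 [[-0.0566, 0.069, 0.2316], [-0.039, 0.0746, 0.251], [-0.029, 0.0876, 0.2784]]
far finger 171 [[0.0261, 0.0704, 0.2297], [0.028, 0.0783, 0.2485], [0.0407, 0.0914, 0.2654]]
tab 169 [[-0.0041, 0.067, 0.1196], [-0.0024, 0.0767, 0.1413], [0.0038, 0.0908, 0.1575]]
tcp meter -0.0003863727012908356 0.0828862122747355
```

Emit:
{"method": "move_arm", "body": {
  "deltas": [
    [-0.002, 0.0025, 0.02, 0, 0, 0.5, -0.2],
    [0, 0, 0.03, 0, 0, 0, -0.2],
    [0, 0, 0.03, 0, 0, 0, -0.2],
    [0, 0, 0.015, 0, 0, 0, -0.2],
    [0, 0, 0.004, 0, 0, 0, -0.2],
    [0, 0, 0, 0, 0, 0, -0.2]
  ]
}}

```text
clock: 11.98
position: [0.5265, 0.0703, 0.099]
ee_rot: [0.64, 0.768, 0.0, 0.0]
ft_force: [0.7, 0.2, 0.4]
grip_width: 0.4
```

Run:
```python
from h import *
rel([.5232,.073,.098],10.6)
p,d=viewer.camera("side"); np.save("pics/side8.npy",d)
cv2.imwrite("pics/side8.png",cv2.resize(p[150:230,220:320,::-1],None,fx=7,fy=7,interpolation=cv2.INTER_CUBIC))
```

```text
t 11.975 pos [0.5265 0.0703 0.099 ] yawy 10.43 z [ 0.001  0.    -1.   ] j [-0.76  0.23  0.62  1.87 -0.15  1.09  0.1 ] F [0.7 0.2 0.4] M [-0.02  0.04  0.01] w 0.4
d tool [ 0.0032 -0.0027  0.001 ] rot [ 0.04  0.01 -0.17]
```

View pics/side8.png

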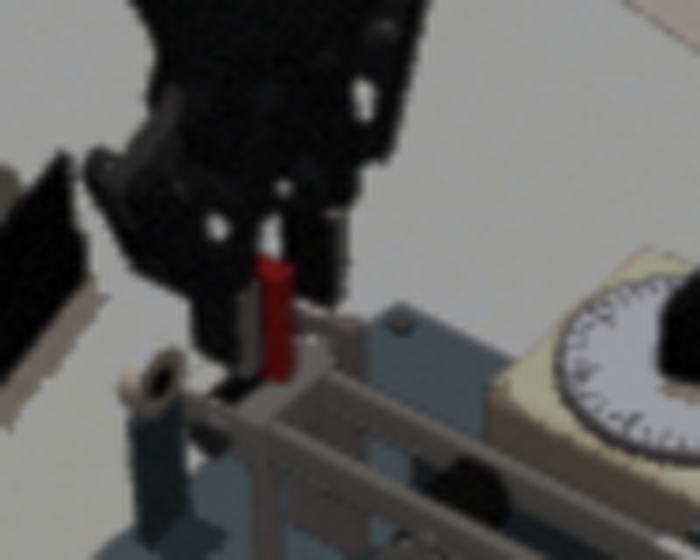

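The fingers straddle the red tab at (275,320), with the near finger at (225,330) and the far one at (320,260). I'll centre, then close.

Emit:
{"method": "move_arm", "body": {
  "deltas": [
    [0.003, -0.0027, 0.001, 0, 0, 0, -0.2],
    [0, 0, 0, 0, 0, 0, -0.2],
    [0, 0, 0, 0, 0, 0, -1],
    [0, 0, 0, 0, 0, 0, -1],
    [0, 0, 0, 0, 0, 0, -1],
    [0, 0, 0, 0, 0, 0, -1]
  ],
  "force": 60
}}

```text
clock: 12.78
position: [0.5232, 0.0732, 0.0977]
ee_rot: [0.64, 0.769, 0.001, 0.0]
ft_force: [3.6, 1.1, 0.3]
grip_width: 0.101
```

Run:
```python
from h import *
rel([.5232,.073,.098],10.6)
```

```text
t 12.775 pos [0.5232 0.0732 0.0977] yawy 10.46 z [ 0.001  0.    -1.   ] j [-0.77  0.23  0.62  1.88 -0.15  1.08  0.09] F [3.6 1.1 0.3] M [ 0.22 -0.74  0.07] w 0.101
d tool [-0.0002 -0.     -0.0003] rot [ 0.07 -0.01 -0.14]
```

Emit:
{"method": "move_arm", "body": {
  "deltas": [
    [0, -0.003, 0, 0, 0, 0, -1],
    [0, -0.004, 0, 0, 0, 0, -1],
    [0, -0.003, 0, 0, 0, 0, -1],
    [0, 0, 0, 0, 0, 0, -1]
  ]
}}

```text
clock: 13.28
position: [0.514, 0.0715, 0.0979]
ee_rot: [0.64, 0.769, 0.001, 0.001]
ft_force: [7.2, 2.0, -2.2]
grip_width: 0.107
```

Run:
```python
from h import *
rel([.5232,.073,.098],10.6)
```

```text
t 13.275 pos [0.514  0.0715 0.0979] yawy 10.46 z [ 0.003  0.001 -1.   ] j [-0.78  0.2   0.62  1.9  -0.13  1.08  0.07] F [ 7.2  2.  -2.2] M [ 0.39 -1.54  0.03] w 0.107
d tool [-0.0002  0.0094 -0.0001] rot [ 0.17 -0.01 -0.14]
```

Emit:
{"method": "move_arm", "body": {
  "deltas": [
    [0, -0.0025, 0, 0, 0, 0, -1],
    [0, 0, 0, 0, 0, 0, -1]
  ]
}}

```text
clock: 13.52
position: [0.5117, 0.0711, 0.0979]
ee_rot: [0.64, 0.769, 0.001, 0.001]
ft_force: [7.6, 0.8, -1.8]
grip_width: 0.11
```

Run:
```python
from h import *
rel([.5232,.073,.098],10.6)
```

```text
t 13.525 pos [0.5117 0.0711 0.0979] yawy 10.46 z [ 0.003  0.001 -1.   ] j [-0.78  0.2   0.62  1.91 -0.13  1.07  0.07] F [ 7.6  0.8 -1.8] M [ 0.43 -1.69  0.04] w 0.11
d tool [-0.0002  0.0117 -0.0001] rot [ 0.18 -0.   -0.14]
```

Emit:
{"method": "move_arm", "body": {
  "deltas": [
    [0, 0, -0.0043, 0, 1.5, 0, -1],
    [0, 0, -0.0058, 0, 2, 0, -1],
    [0, 0, 0, 0, 0, 0, -1]
  ]
}}

```text
clock: 13.9
position: [0.5117, 0.0709, 0.1081]
ee_rot: [0.64, 0.768, 0.021, -0.023]
ft_force: [9.4, 3.1, -4.3]
grip_width: 0.107
```

Run:
```python
from h import *
rel([.5232,.073,.098],10.6)
p,d=viewer.camera("side"); np.save("pics/side9.npy",d)
cv2.imwrite("pics/side9.png",cv2.resize(p[150:230,220:320,::-1],None,fx=7,fy=7,interpolation=cv2.INTER_CUBIC))
```

```text
t 13.9 pos [0.5117 0.0709 0.1081] yawy 10.41 z [-0.008  0.062 -0.998] j [-0.74  0.19  0.62  1.89 -0.19  1.1   0.14] F [ 9.4  3.1 -4.3] M [ 0.58 -1.81 -0.05] w 0.107
d tool [-0.0007  0.0116  0.0101] rot [ 0.19 -3.57 -0.18]
```

View pics/side9.png

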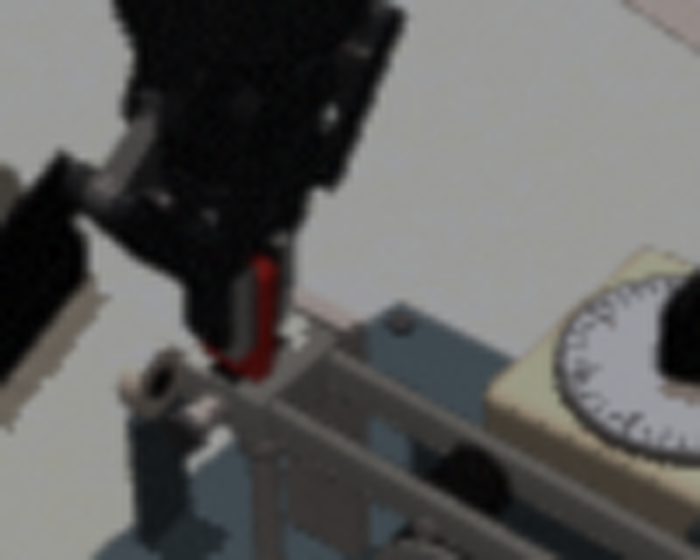

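Emit:
{"method": "move_arm", "body": {
  "deltas": [
    [0, 0, -0.0072, 0, 2.5, 0, -1],
    [0, 0, -0.0072, 0, 2.5, 0, -1],
    [0, 0, -0.0072, 0, 2.5, 0, -1],
    [0, 0, 0, 0, 0, 0, -1]
  ]
}}

```text
clock: 14.45
position: [0.512, 0.0686, 0.1295]
ee_rot: [0.637, 0.765, 0.063, -0.073]
ft_force: [8.3, 2.7, -3.9]
grip_width: 0.107
```

```bash
cat >> h.py <<'E'
def st():
    o=manip.get_obs(); m=Ro.from_quat(o["ee_rot"]).as_matrix(); p=np.load("p.npy"); a=p[2]
    A=np.array([[np.cos(a),np.sin(a),0],[-np.sin(a),np.cos(a),0],[0,0,1]])
    print("t",o["clock"],"j",o["joint_pos"].round(2),"w",round(o["grip_width"],3))
    print("meter pos",(A@(o["position"]-[p[0],p[1],0])).round(4),"tilt",np.degrees(np.arctan2((A@m[:,2])[1],-m[2,2])).round(1),"F meter",(A@o["ft_force"]).round(1),"F tool",(m.T@o["ft_force"]).round(1),"M meter",(A@o["torque"]).round(2))
E
python3 -c "
from h import *
st()"
```

```text
t 14.45 j [-0.65  0.19  0.64  1.86 -0.33  1.18  0.29] w 0.107
meter pos [-0.0099  0.0782  0.1295] tilt 11.1 F meter [ 8.6  1.1 -3.9] F tool [0.4 8.6 4.1] M meter [ 0.07 -1.88 -0.3 ]
```

Emit:
{"method": "move_arm", "body": {
  "deltas": [
    [0, 0, -0.0072, 0, 2.5, 0, -1],
    [0, 0, -0.0072, 0, 2.5, 0, -1],
    [0, 0, -0.0072, 0, 2.5, 0, -1],
    [0, 0, -0.0072, 0, 2.5, 0, -1],
    [0, 0, -0.0072, 0, 2.5, 0, -1],
    [0, 0, -0.0072, 0, 2.5, 0, -1],
    [0, 0, 0, 0, 0, 0, -1]
  ]
}}

```text
clock: 15.32
position: [0.5141, 0.0561, 0.1703]
ee_rot: [0.624, 0.749, 0.145, -0.173]
ft_force: [9.3, 4.8, -3.7]
grip_width: 0.107
```

```bash
python3 -c "
from h import *
st()"
```

```text
t 15.325 j [-0.46  0.25  0.66  1.78 -0.59  1.39  0.56] w 0.107
meter pos [-0.0102  0.0655  0.1703] tilt 26.1 F meter [10.   3.  -3.7] F tool [ 1.1 10.   4.7] M meter [-0.38 -1.73 -0.79]
```

Emit:
{"method": "move_arm", "body": {
  "deltas": [
    [0, 0, -0.0072, 0, 2.5, 0, -1],
    [0, 0, -0.0072, 0, 2.5, 0, -1],
    [0, 0, -0.0072, 0, 2.5, 0, -1],
    [0, 0, -0.0072, 0, 2.5, 0, -1],
    [0, 0, -0.0072, 0, 2.5, 0, -1],
    [0, 0, -0.0043, 0, 1.5, 0, -1],
    [0, 0, 0, 0, 0, 0, -1],
    [0, 0, 0, 0, 0, 0, -1]
  ]
}}

```text
clock: 16.32
position: [0.5177, 0.0357, 0.2039]
ee_rot: [0.601, 0.722, 0.219, -0.263]
ft_force: [6.8, 3.4, -3.5]
grip_width: 0.104
```

Run:
```python
from h import *
st()
for n in("top","side"):
    p,d=viewer.camera(n); cv2.imwrite(f"pics/{n}10.png",p[:,:,::-1]); np.save(f"pics/{n}10.npy",d)
    z=T if n=="top" else S
    cv2.imwrite(f"pics/{n}10z.png",cv2.resize(p[z[1]-20:z[1]+120,z[0]:z[0]+180,::-1],None,fx=4.2,fy=4.2,interpolation=cv2.INTER_CUBIC))
st()
```

```text
t 16.325 j [-0.27  0.38  0.66  1.68 -0.79  1.62  0.74] w 0.104
meter pos [-0.0104  0.0448  0.2039] tilt 40.0 F meter [ 7.3  2.1 -3.5] F tool [-0.7  7.3  4. ] M meter [-0.95 -1.4  -1.15]
t 16.425 j [-0.27  0.38  0.66  1.68 -0.79  1.62  0.74] w 0.109
meter pos [-0.0104  0.0448  0.2039] tilt 40.0 F meter [ 7.9  2.7 -3.5] F tool [-0.2  7.9  4.4] M meter [-0.98 -1.4  -1.17]
```

View pics/side10z.png

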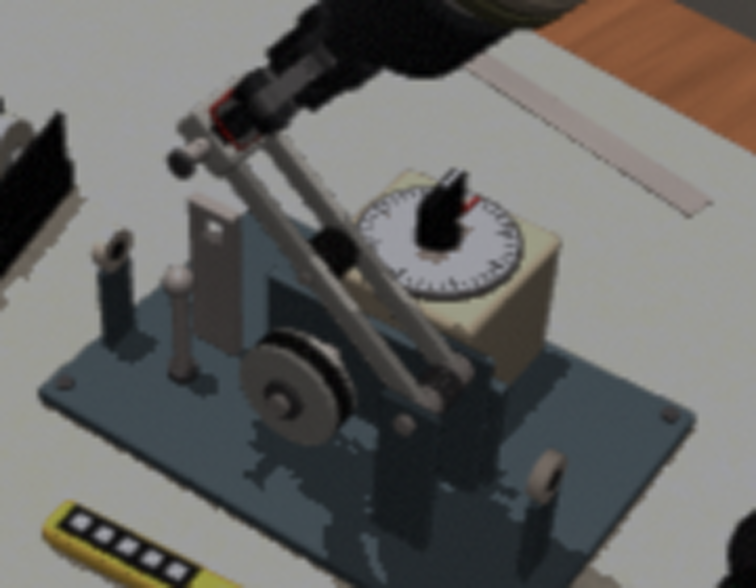

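View pics/top10.png

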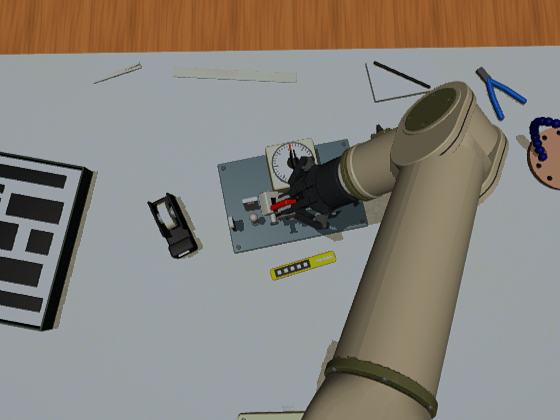

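View pics/side10.png

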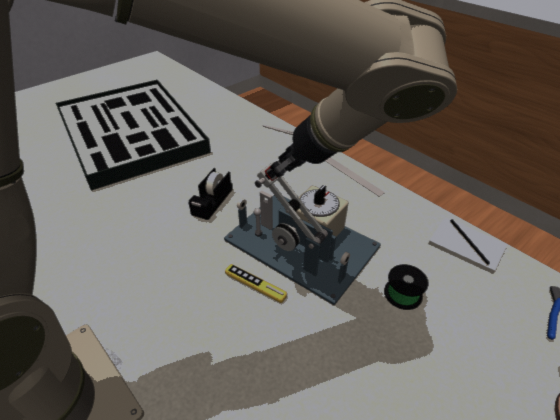

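Run:
```python
from h import *
c=CAL["side"]; p=np.load("p.npy")
z=np.load("pics/side10.npy"); S2=(215,145)
n=np.array([np.cos(p[2]),np.sin(p[2]),0]); yv=np.array([-np.sin(p[2]),np.cos(p[2]),0])
def onplane(u,x):
    d=c["R"].T@np.array([(u[0]-c["cx"])/c["fx"],(u[1]-c["cy"])/c["fy"],1]); o=-c["R"].T@c["t"]; q=np.array([p[0],p[1],0])+n*x
    X=o+d*((q-o)@n)/(d@n); return np.array([(X-[p[0],p[1],0])@yv,X[2]])
for x,a,b in ((-.017,(425,398),(238,178)),(.017,(455,372),(278,152))):
    A=onplane(uz(a,S2),x);B=onplane(uz(b,S2),x); print(A,B,np.degrees(np.arctan2(B[1]-A[1],B[0]-A[0])))
a=cv2.imread("pics/side0.png").astype(int);b=cv2.imread("pics/side10.png").astype(int)
for nm,s in (("light",np.s_[262:302,222:290]),("tape",np.s_[168:218,188:234]),("reel",np.s_[262:310,382:430])): print(nm,abs(a[s]-b[s]).mean())
a=cv2.imread("pics/top0.png").astype(int);b=cv2.imread("pics/top10.png").astype(int)
for nm,s in (("light",np.s_[248:282,265:340]),("tape",np.s_[190:262,145:202])): print(nm,abs(a[s]-b[s]).mean())
p_,d=viewer.camera("side"); cv2.imwrite("pics/side11.png",cv2.resize(p_[165:225,290:350,::-1],None,fx=8,fy=8,interpolation=cv2.INTER_CUBIC))
im=cv2.imread("pics/top10.png"); cv2.imwrite("pics/top11.png",cv2.resize(im[130:220,240:330],None,fx=6,fy=6,interpolation=cv2.INTER_CUBIC))
st()
```

```text
[-0.08916309  0.11336107] [0.02330766 0.19409564] 35.671816364990725
[-0.08569938  0.10138369] [0.02486138 0.1877795 ] 38.00523578520427
light 8.617769607843137
tape 6.051304347826087
reel 7.189670138888889
light 14.961045751633987
tape 12.098034437946719
t 16.475 j [-0.27  0.38  0.66  1.68 -0.79  1.62  0.74] w 0.108
meter pos [-0.0104  0.0449  0.2039] tilt 40.0 F meter [ 8.5  2.3 -3. ] F tool [-0.2  8.5  3.8] M meter [-0.99 -1.48 -1.2 ]
```

View pics/top11.png

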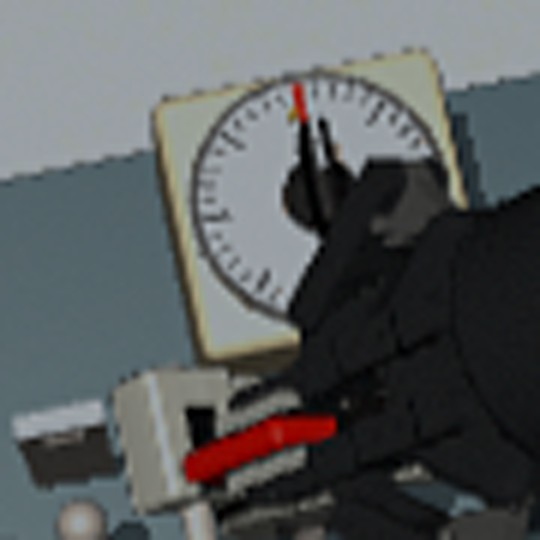

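Emit:
{"method": "move_arm", "body": {
  "deltas": [
    [0, 0, -0.003, 0, 1, 0, -1],
    [0, 0, 0, 0, 0, 0, -1],
    [0, 0, 0, 0, 0, 0, -1],
    [0, 0, 0, 0, 0, 0, -1],
    [0, 0, 0, 0, 0, 0, -1]
  ]
}}

```text
clock: 17.1
position: [0.518, 0.0339, 0.2062]
ee_rot: [0.599, 0.72, 0.224, -0.269]
ft_force: [8.1, 3.7, -3.8]
grip_width: 0.107
```

Run:
```python
from h import *
st()
for n,rs in (("side",[("light",np.s_[262:302,222:290]),("tape",np.s_[168:218,188:234]),("reel",np.s_[262:310,382:430])]),("top",[("light",np.s_[248:282,265:325]),("tape",np.s_[190:262,145:202])])):
    a=cv2.imread(f"pics/{n}0.png",0).astype(np.float32);p,_=viewer.camera(n);b=cv2.cvtColor(p,cv2.COLOR_RGB2GRAY).astype(np.float32)
    for nm,s in rs: print(n,nm,cv2.phaseCorrelate(a[s].copy(),b[s].copy()))
    cv2.imwrite(f"pics/{n}12.png",p[:,:,::-1])
st()
```

```text
t 17.1 j [-0.25  0.39  0.66  1.68 -0.8   1.64  0.75] w 0.107
meter pos [-0.0104  0.043   0.2062] tilt 41.0 F meter [ 8.7  2.2 -3.8] F tool [-0.9  8.7  4.3] M meter [-0.95 -1.41 -1.15]
side light ((-0.013628683154593091, -0.05873748255890732), 0.9945359317792787)
side tape ((-0.0051697871285760755, 0.03895539931643199), 1.0042279688517253)
side reel ((0.1638243688404124, -0.09717040753024264), 0.9101198907527659)
top light ((0.009080186820465741, 0.00025593572060955694), 0.9943416620846148)
top tape ((-0.01400658991155268, 0.005565958829045314), 0.9892100583623957)
t 17.2 j [-0.25  0.39  0.66  1.68 -0.8   1.64  0.75] w 0.105
meter pos [-0.0104  0.043   0.2061] tilt 41.0 F meter [ 8.2  2.7 -3.7] F tool [-0.4  8.2  4.5] M meter [-0.98 -1.36 -1.2 ]
```

View pics/side12.png

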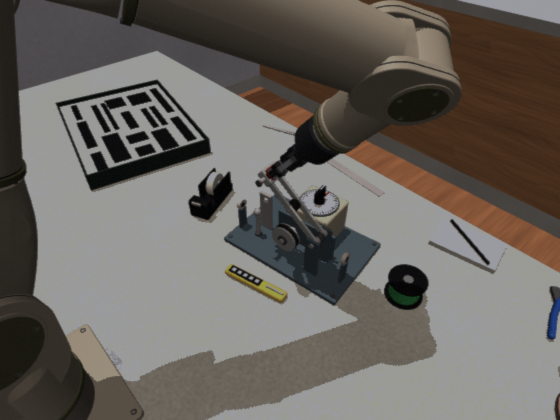

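The view shows the arm held up at (285,190) and the pointer on zero at (328,195). The light, tape and reel have not moved, and the readings are steady. I'm handing in.

```bash
python3 -c "
from workcell import manip
print(manip.hand_in())"
```

```text
the job is handed in; nothing more can be done
None
```

The meter is ready for the next reel, handed in at about 17 s with the gripper still holding the pressure arm up by the red tab.

- **Reset knob:** I turned it about 61° anticlockwise onto its zero stop. The moment rose to 1.25 N m there, and I let go while still pressing on the stop. Later top and side pictures show the pointer on the red zero mark.
- **Latch and pressure arm:** I drew the latch tab by about 12 mm and swung the arm up about its hinge. The gripper tilt reads 41°, and the swing of the tool point gave about 39° just before a last 1° lift. A rough reading from the side picture, also before that lift, gave only 36 to 38°.
- **Holding:** The grip is steady at 60 N. The force on the tool is about 8 N from the latch spring and about 4 N downwards from the arm.
- **Other things on the bench:** The light and tape dispenser shifted less than 0.1 pixel and the reel less than 0.2 pixel compared with the first pictures.

**Disagreement:** The cameras showed the finger tips about 28 mm further back along the tool than the reported tool point. My first grip on the knob therefore closed on air just above it, without contact. I lowered the hand to match the cameras for both grips.

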